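# Carry a loose wheel hub on a tray to the gauge stand

## Robot

A 6-joint arm with a two-finger parallel gripper is mounted at the origin on the work surface. World frame = base frame: x ahead of the robot, y to its left, z up, the work surface at z = 0. Lengths are in mm, angles in rad, forces in N, time in s.
With the tool pointing down it reaches from about 350 to 975 mm from the base axis. Payload 7.1 kg.
Tool frame: the origin (TCP) lies on the front face of the gripper's body, between the roots of the fingers; the fingertips stand 80 mm ahead of it and the grasp point (between the pads) lies 61 mm ahead of it (env.tips_ahead is the distance from the TCP to the fingertips, in mm); z points along the fingers, y is the line along which they close (so a half turn about z gives the same grasp; the last joint's range is limited). The gripper opens to 88 mm and grips with 3 to 60 N. Pads are 20 mm wide; open, the fingers measure 115 mm over their backs; the gripper's body (75 mm by 178 mm) begins 61 mm behind the grasp point.
Start: joints at [1.312, 0.423, 1.63, -0, 1.089, -0.019], TCP at [148.412, 607.107, 302.675] pointing down, gripper open.
Joint ranges: [-3, 3], [-0.9, 2.11], [0.09, 2.58], [-1.31, 4.45], [0.11, 2.69], [-2.54, 2.54]. Speed limits (rad/s): [2.39, 2.39, 3.01, 3.14, 3.14, 3.14].

## Interface

Orientations are given as a unit quaternion [x, y, z, w].
In Python, from station import env, set_gripper, viewer, workorder gives the robot as it stands. Calls block until the motion is done:
- env.reach(position, orientation): joint-space move of the TCP to a pose.
- env.move_l(position, rot=None, rate=150, f_stop=None): straight line of the TCP; rot=None keeps the orientation; rate is the mean speed in mm/s. With f_stop (N) it stops when the force on the tool has changed by that much, and returns True; else False.
- env.move_joints(angles): joint-space move.
- set_gripper(opening): finger opening in mm; the grip force is fixed at half the most; returns when the fingers have stopped.
- env.hold(seconds).
- env.ik(position, orientation): joint angles nearest the present ones, or None.
- env.read_state(): the state.
- viewer.camera(name): name is "scene" or "top" or "wrist"; returns the picture (400x640x3 uint8, blue, green, red); there is no depth.
- viewer.camera_params(name): a dict with "fx", "fy", "cx", "cy" (pixels), "pose" (4x4, takes a point from camera to world coordinates); the wrist camera has in their place "tool_from_camera" (4x4, takes a point from camera to tool coordinates, whose origin is the TCP and whose axes are the flange's). Camera axes: x right, y up, looking along -z (the intrinsics and any distortion apply to the point x, -y, -z); pixel columns grow to the right and rows downward; lengths in mm; the calibration is good to about 2 mm. The wrist camera is an equidistant fisheye: a pixel r from the principal point sees the ray r / f radians off the axis. A picture is of the moment at which its call begins: read the wrist's pose just before it. camera_params takes no time and is no camera call.
A pose or a line that the arm cannot do raises env.IKError and nothing moves.
- workorder.sign_off(): hands the job in; it is judged then, once.
The state is a dict: "time_s": time; "qpos": joint angles; "dq": joint speeds; "tau": joint torques, N m; "tool_pos": TCP position; "orientation": TCP orientation; "force": force on the tool from outside, world axes, zero at the start; "wrist_torque": the same for the moment, N m; "width": finger opening in mm; "grip_force": force on a finger pad.
Only numpy, scipy, OpenCV 4.12 (cv2) and the standard library are available. Lean on these libraries where they do the work, as an engineer would, in place of code of your own. Each camera call takes 0.05 s, during which the arm holds its last target. There are 200 camera calls.

## Task

Take the tray by its handle, without touching the hub that lies loose on it, and carry it from the stand it is on to the empty gauge stand. On the way let the hub roll slowly from the one window of the tray to the other; it must never run into an end of the tray or race. Hover the tray clear above the gauge stand, lined up with it, with the hub kept steady over the V-block for a good three seconds, then lower it until the tray lies on both rails and the hub is left sitting in the V-block, let go and leave everything at rest, the other things on the table where they were.

Things in the scene. Friction and masses are not known exactly. Their poses are not given: they have to be found in the camera images.
- tray: Aluminium tray, 110 (x) x 328 (y) mm, nominal 0.40 kg. Origin: middle of its underside; z up, long axis y. Side walls 26 mm high, end walls 46 mm high with inner faces at y = +-160. Two windows in the floor, 46 mm wide (x), from y = 8 to 93 mm and from -8 to -93 mm, a narrow web between them, let a stand's V-block pass. Four thin legs hold a handle bar over the middle.
- tray_handle (a point): Middle of the black handle bar, 114 (x) x 22 (y) x 30 (z) mm, 140 mm above the tray's origin; same axes as the tray. Grip it from above across its 22 mm, fingers closing along the tray's y.
- tray_floor (a point): Crest of the floor, in the tray's middle, 12 mm above its origin; same axes. The floor is crowned along y, radius 1500 mm: it falls off from here to both ends (1.35 mm lower at y = 90), so a level tray lets the hub run off to the nearer end. The hub rolls along y on the lanes beside the windows, its centre 40 mm above the floor; it touches an end wall at y = +-120.
- hub: Loose aluminium wheel hub lying on its side, nominal 0.35 kg (+-30 percent): two dark flanges 80 mm diameter x 12 mm, 76 mm over both, and a barrel 44 mm diameter between. Origin: its centre; x is its axis, along the tray's x; y, z turn as it rolls. Acceleration along the tray about 0.73 x (gravity along the floor minus the tray's own acceleration); rolling resistance like a slope of 0.011 rad.
- stand_from: Fixed stand under the tray at the start, base 120 (x) x 260 (y) x 12 mm. Origin: middle of its underside, on the table; long axis y. Two cross rails at y = +-110 mm, 20 mm wide, tops 50 mm above the origin, carry the tray. Between them, 45 mm towards -y, a steel V-block stands up through the tray's -y window and carries the hub.
- stand_from_nest (a point): Centre of the hub at the start, in the V-block of stand_from, at y = -45 and 109 mm above the stand's origin, 8 mm clear of the tray's floor, which picks it up as the tray rises. The V-block is 26 mm wide (x), 56 mm long (y); its groove runs along x, with 45 degree flanks from 78 mm up to tips 26 mm to either side, 104 mm above the stand's origin.
- stand_to: Empty gauge stand, fixed; sizes, origin and axes as stand_from, but its V-block is at y = +45, and a small round dial, 43 mm high, is at its +x side (60 to 90 mm from the middle). The tray belongs on it with its origin 50 mm above the stand's origin, x and y axes the same way as the stand's; the tray is clear of the V-block when its origin is more than 104 mm over the stand's origin.
- stand_to_nest (a point): Where the hub's centre lies when it sits in the V-block of stand_to: y = +45, 109 mm above the stand's origin; same axes as stand_to. The V-block comes up through the tray's +y window; a slow hub within about 18 mm of the groove's middle is caught by its flanks as the tray goes down.
- sprocket: Flat steel chain sprocket, 143 mm diameter, 5 mm thick, lying loose beyond the stands; origin under its middle. Leave alone.
- tape_roll: Roll of tape, 104 mm diameter, 50 mm high, lying flat; origin under its middle. Leave alone.
- clutch_drum: Dark steel clutch drum, 90 mm diameter, 36 mm high; origin under its middle. Leave alone.

How it is judged:
By the outcome, as a careful person would: the job done as asked, in the order asked, and still so for the second after the job is handed in, with the robot touching nothing.
It also fails if it takes over 70 s, if anything falls off the work surface, if the arm or the gripper's body presses on something with over 40 N, if the wrist force passes 120 N, or if a joint passes its speed limit or range.

## Working session

There is one attempt and no reset: what is moved stays moved. The work goes in short steps, each a Python script; the robot and the scene stay as the last script left them, time stands still between calls to the robot, and variables do not carry over. Pictures are saved under pics/ and viewed, at most 10 in all, crops included, and the job is handed in when it is done.

```bash
ls; mkdir -p pics
python3 - <<'E'
from station import env, viewer
import cv2,numpy as np
for n in("scene","top"):
    cv2.imwrite(f"pics/{n}0.png",viewer.camera(n)); p=viewer.camera_params(n); print(n,{k:np.round(v,4).tolist() if not isinstance(v,str) else v for k,v in p.items()})
p=viewer.camera_params("wrist");print({k:np.round(v,4).tolist() for k,v in p.items()})
s=env.read_state();print(s)
E
```

```text
pics
scene {'fx': 492.7203, 'fy': 492.7203, 'cx': 331.7649, 'cy': 192.8607, 'pose': [[0.3351, -0.7674, 0.5466, 1248.0727], [0.942, 0.2828, -0.1805, -188.2004], [-0.016, 0.5754, 0.8177, 1022.2412], [0.0, 0.0, 0.0, 1.0]]}
top {'fx': 450.0214, 'fy': 450.0214, 'cx': 319.8343, 'cy': 196.3001, 'pose': [[0.0065, 0.9823, -0.1873, 483.2353], [-1.0, 0.0052, -0.0074, -0.0223], [-0.0063, 0.1873, 0.9823, 982.4997], [0.0, 0.0, 0.0, 1.0]]}
{'fx': 309.7069, 'fy': 309.7069, 'cx': 313.0057, 'cy': 201.5532, 'tool_from_camera': [[-0.0, 0.9703, 0.2418, 65.4046], [1.0, 0.0001, -0.0002, -0.6661], [-0.0003, 0.2418, -0.9703, -81.8056], [0.0, 0.0, 0.0, 1.0]]}
{'time_s': 0.1, 'qpos': array([ 1.31197713e+00,  4.23745864e-01,  1.63056943e+00, -3.54745687e-05,
        1.08859891e+00, -1.89759594e-02]), 'dq': array([ 6.44887375e-05, -1.64636346e-03, -3.06920470e-03,  8.74122800e-04,
        1.28677053e-03,  5.21082096e-04]), 'tau': array([-7.21278757e-04, -5.45615387e+01, -2.74318260e+01,  6.44133543e-02,
        1.89078046e-02, -3.78978939e-05]), 'tool_pos': array([148.3410954 , 606.75748657, 302.00829326]), 'orientation': array([ 1.19626187e-01,  9.92818784e-01, -6.56583047e-04, -7.59266648e-05]), 'force': array([ 0.69035403, -0.41985008, -0.53496033]), 'wrist_torque': array([-0.03597169,  0.01864238,  0.00091172]), 'grip_force': 0.0, 'width': 87.87167835432584}
```

View pics/scene0.png

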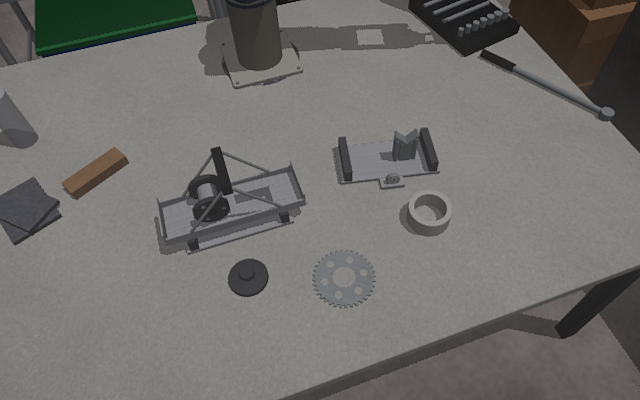

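View pics/top0.png

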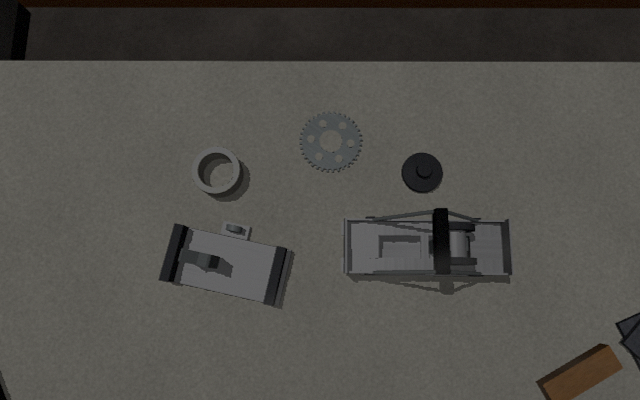

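The scene view shows the tray at left, with the hub at (210,198), and the stand_to V-block at (405,145). In the top view, the handle is at (441,240) and the hub at (460,245), towards world −y. The stand_to rails are at (174,254) and (278,276), its V-block at (205,262) and its dial at (235,229), so tray yaw is about 0 and stand_to yaw about −0.2.

```bash
cat > h.py <<'E'
import numpy as np,cv2
from scipy.spatial.transform import Rotation as R
from station import env,set_gripper,viewer,workorder
def ray(name,uv,state=None):
    p=viewer.camera_params(name); u=(uv[0]-p['cx'])/p['fx']; v=(uv[1]-p['cy'])/p['fy']
    if name=='wrist':
        r=np.hypot(u,v); s=np.sin(r)/r if r>1e-9 else 1
        d=np.array([u*s,-v*s,-np.cos(r)])
        T=np.eye(4);T[:3,:3]=R.from_quat(state['orientation']).as_matrix();T[:3,3]=state['tool_pos'];P=T@p['tool_from_camera']
    else: d=np.array([u,-v,-1.]);P=np.array(p['pose'])
    return P[:3,3],P[:3,:3]@d
def onz(name,uv,z,state=None):
    o,d=ray(name,uv,state); return o+d*(z-o[2])/d[2]
def tray_tcp(pos,yaw,tilt):
    """TCP pose for tray origin pos, yaw, tilt>0 = +y end down (about tray x)."""
    Rt=R.from_euler('z',yaw)*R.from_euler('x',-tilt)
    return np.array(pos)+Rt.apply([0,0,201]), (Rt*R.from_quat(FLIP)).as_quat()
FLIP=[0,1,0,0]   # tool z down, tool y = tray y, tool x = -tray x
E
python3 - <<'E'
from h import *
im=cv2.imread('pics/top0.png')
a=cv2.resize(im[200:300,335:525],None,fx=4,fy=4,interpolation=cv2.INTER_CUBIC)
b=cv2.resize(im[210:315,150:300],None,fx=4,fy=4,interpolation=cv2.INTER_CUBIC)
g=lambda x:np.clip(x.astype(float)*1.8,0,255).astype('uint8')
cv2.imwrite('pics/tray.png',g(a));cv2.imwrite('pics/st.png',g(b))
for n,uv,z in[('handle',(441,240),205),('stL',(174,254),50),('stR',(278,276),50)]: print(n,onz('top',uv,z).round(1))
E
```

```text
handle [ 555.9 -203.6  205. ]
stL [538.2 307.1  50. ]
stR [494.9  91.3  50. ]
```

View pics/tray.png

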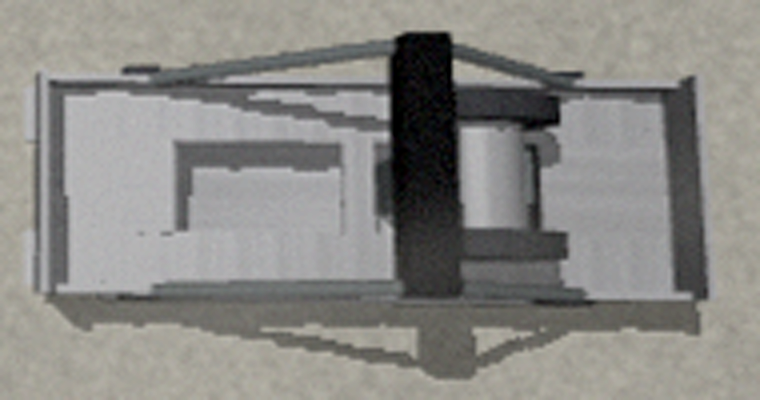

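View pics/st.png

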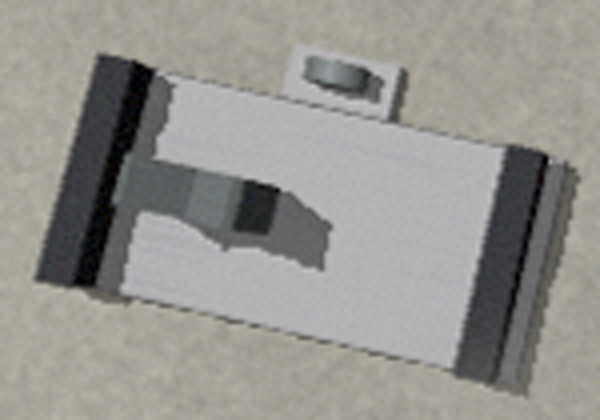

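The tray crop (4x, offset 335,200) shows the end-wall tops at (40,72)/(36,292) and (697,75)/(711,298), and the right edge of the handle top at (450,33)–(463,295). The stand crop (4x, offset 150,210) shows the rail tops at (98,55),(130,60),(78,287),(38,280) and (507,146),(547,153),(497,382),(455,374).

Run:
```python
from h import *
c=lambda U,o,z:onz('top',((U[0]+.5)/4-.5+o[0],(U[1]+.5)/4-.5+o[1]),z)
T=[c(U,(335,200),96) for U in[(40,72),(36,292),(697,75),(711,298)]]
H=[c(U,(335,200),205) for U in[(450,33),(463,295)]]
S=[c(U,(150,210),50) for U in[(98,55),(130,60),(78,287),(38,280),(507,146),(547,153),(497,382),(455,374)]]
print(np.round(T,1),np.mean(T,0),'len',np.linalg.norm(T[0]-T[2]),np.linalg.norm(T[1]-T[3]),'wid',np.linalg.norm(T[0]-T[1]))
d=(T[0]+T[1]-T[2]-T[3]);print('yaw',np.arctan2(-d[0],d[1]))
print('H',np.round(H,1),np.mean(H,0))
S=np.array(S);d=S[:4].mean(0)-S[4:].mean(0);print('S',S.mean(0),np.linalg.norm(d),'yaw',np.arctan2(-d[0],d[1]), 'raillen',np.linalg.norm(S[0]-S[3]),np.linalg.norm(S[5]-S[6]))
# look over stand_to with the wrist camera; time small moves there
s0=env.read_state()['time_s']
y=-0.2;ori=(R.from_euler('z',y)*R.from_quat(FLIP)).as_quat()
x,yy=S.mean(0)[:2]
try:
    env.reach([x-60,yy,420],ori)   # coarse
except env.IKError as e: print('IK',e)
s=env.read_state();print('t',s['time_s']-s0,s['tool_pos'],s['qpos'],s['force'])
cv2.imwrite('pics/w1.png',viewer.camera('wrist'))
t=env.read_state()['time_s']
for a in(0.005,0.02):
    p,q=s['tool_pos'],(R.from_euler('z',y)*R.from_euler('x',-a)*R.from_quat(FLIP)).as_quat()
    env.move_l(p,q);t2=env.read_state()['time_s'];print(a,t2-t);t=t2
    env.move_l(p+np.array([1,0,0]),q,rate=20);t2=env.read_state()['time_s'];print('1mm',t2-t);t=t2
    env.move_joints(env.read_state()['qpos']+[0,0,0,0.01,0,0]);t2=env.read_state()['time_s'];print('mj',t2-t);t=t2
```

```text
[[ 609.4  -42.9   96. ]
 [ 501.6  -40.6   96. ]
 [ 609.7 -368.3   96. ]
 [ 500.8 -367.2   96. ]] [ 555.35669225 -204.73182616   96.        ] len 325.3596319141851 326.63621479481424 wid 107.79991349530395
yaw -0.0007000479677986816
H [[ 612.  -216.7  205. ]
 [ 499.2 -217.   205. ]] [ 555.6340953  -216.86319631  205.        ]
S [519.41454458 205.24413076  50.        ] 220.68213546732738 yaw -0.21014860207817676 raillen 117.98760472724032 117.47403055858777
t 1.8917 [459.23274122 205.86432056 419.75310906] [ 3.97684501e-01  1.16312528e-01  1.76578389e+00  2.05612326e-04
  1.25985104e+00 -9.73988027e-01] [ 0.51959671 -0.56059556 -0.04060619]
0.005 0.25
1mm 0.25
mj 0.25
0.02 0.25
1mm 0.25
mj 0.25
```

View pics/w1.png

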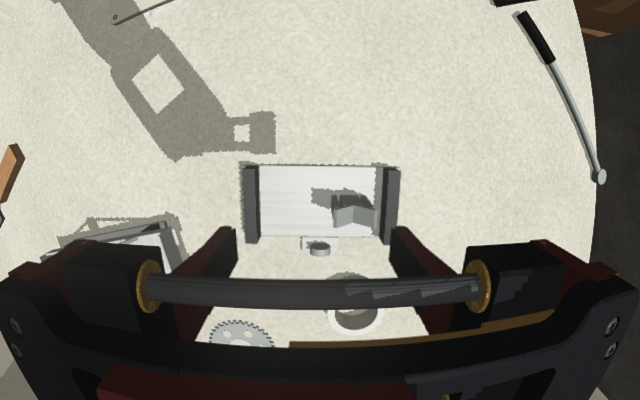

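The wrist view shows the rail tops at about (245..256,168..242) and (385..400,170..243), the V-block at the right (352,210) and the dial below, so image right is tray +y. I'll check these with rays, then grasp.

Run:
```python
from h import *
s=env.read_state()
st=dict(tool_pos=np.array([459.23274122,205.86432056,419.75310906]),orientation=(R.from_euler('z',-.2)*R.from_quat(FLIP)).as_quat())
L=[onz('wrist',p,50,st) for p in[(245,168),(256,168),(260,240),(247,243)]];Q=[onz('wrist',p,50,st) for p in[(386,170),(400,170),(396,243),(384,240)]]
d=np.mean(Q,0)-np.mean(L,0);print('wrist stand',np.mean(L+Q,0),np.linalg.norm(d),np.arctan2(-d[0],d[1]))
X,Y=555.5,-205.4
p,q=tray_tcp([X,Y,50],0,0)
env.reach(p+[0,0,110],q); env.move_l(p,q,rate=80)
s=env.read_state();print(s['tool_pos'],s['force'],s['time_s'])
set_gripper(15); env.hold(.3)
s=env.read_state();print(s['tool_pos'],s['force'],s['wrist_torque'],s['width'],s['grip_force'],s['time_s'])
cv2.imwrite('pics/w2.png',viewer.camera('wrist'))
```

```text
wrist stand [515.55390867 208.16859583  50.        ] 215.2697873388282 -0.20745749494304133
[ 555.77972581 -205.49447035  251.57809191] [-0.26909866  1.01823207 -0.0091185 ] 6.6417
[ 555.53516146 -205.47514605  251.02141195] [-0.27391736 -1.09813891 -1.3417462 ] [-0.19835744 -0.07814868 -0.07653613] 22.07748081074373 29.989097714424133 7.9667
```

View pics/w2.png

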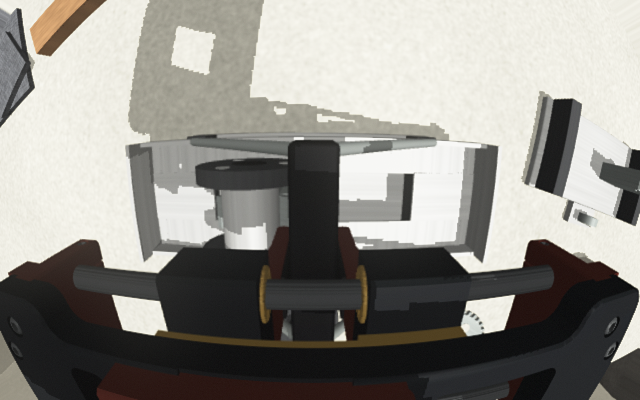

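The wrist view shows the handle gripped at (313,190) and the hub left of it, with its near flange spanning columns 197–290 in rows 160–187. The tray's far corners are at (127,147) and (497,147). I'll add a hub tracker using the flange's tangent ray, then lift with the floor level under the hub.

```bash
cat >> h.py <<'E'
RAD=1500.
def hub_y(im=None,zc=52.,save=None):
    """hub centre y in the tray frame from the tangent rays at the flange's outer edges (tray rigid in the gripper)"""
    if im is None: im=viewer.camera('wrist')
    if save: cv2.imwrite(save,im)
    dark=(im[164:174].max(2)<85).sum(0)>=4
    l=np.flatnonzero(dark[140:284]);r=np.flatnonzero(dark[346:490])
    st=dict(tool_pos=np.array([0,0,201.]),orientation=FLIP); out=[]
    for cols,off,sg in((l,140,-1),(r,346,1)):
        if len(cols)<4: out.append(None);continue
        u=off+(cols.min()-.5 if sg<0 else cols.max()+.5)
        o,d=ray('wrist',(u,169),st); k=d[1]/-d[2]
        out.append(o[1]+k*(o[2]-zc)-sg*40*np.hypot(1,k))
    v=[o for o in out if o is not None]
    # the edge on the far side of the handle from the camera axis is the one fully visible
    y=np.nan if not v else (out[0] if out[1] is None else out[1] if out[0] is None else np.mean(v))
    return y,out
E
python3 - <<'E'
from h import *
im=cv2.imread('pics/w2.png'); print('hub now',hub_y(im,59.))
s=env.read_state()
print('tray corners wrist',[onz('wrist',p,96,s).round(1) for p in((127,147),(497,147))],'expect x 609.5 y -41/-369')
X,Y=555.5,-205.4
for z,th in((56,.03),(62,.03)):
    p,q=tray_tcp([X,Y,z],0,th); env.move_l(p,q,rate=6); env.hold(.3)
    s=env.read_state();print(z,hub_y(),s['force'].round(2),s['wrist_torque'].round(3),s['tool_pos']-p,(R.from_quat(s['orientation'])*R.from_quat(q).inv()).as_rotvec().round(4),s['time_s'])
cv2.imwrite('pics/w3.png',viewer.camera('wrist'))
E
```

```text
hub now (np.float64(24.289856723174196), [np.float64(-47.38764055481033), np.float64(95.96735400115872)])
tray corners wrist [array([ 500.3, -367.2,   96. ]), array([500.4, -47.2,  96. ])] expect x 609.5 y -41/-369
56 (np.float64(25.55196005708221), [np.float64(-49.369298885710656), np.float64(100.47321899987507)]) [ 0.05 -0.04 -3.83] [ 0.072  0.015 -0.002] [-0.01022711 -0.01985117  0.00461751] [-0.  0. -0.] 9.875
62 (np.float64(25.551958214619503), [np.float64(-49.36930152370087), np.float64(100.47321795293988)]) [ 0.02 -0.14 -6.98] [ 0.293 -0.004  0.055] [ 0.00262    -0.0042993  -0.00089417] [-0. -0.  0.] 11.375
```

View pics/w3.png

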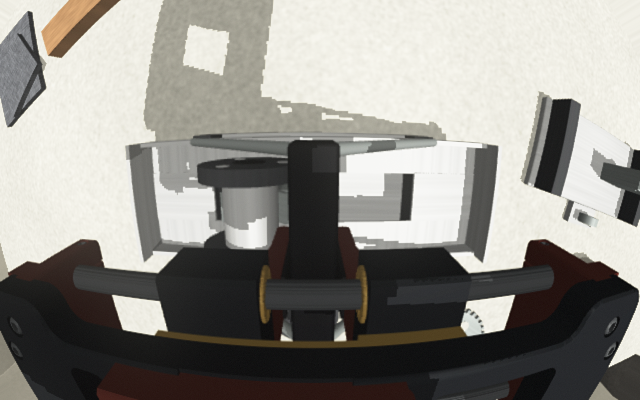

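The grip shows no slip, since the tray corners are unchanged, and the hub flange's left edge is at (198,172). The false right-hand reading was the end wall at column 470, so I'm narrowing the columns and lifting further.

```bash
sed -i 's/dark\[140:284\]/dark[178:284]/;s/dark\[346:490\]/dark[346:450]/;s/(l,140,-1)/(l,178,-1)/' h.py
python3 - <<'E'
from h import *
print('w3',hub_y(cv2.imread('pics/w3.png')))
X,Y=555.5,-205.4
for z,th,r in((72,.03,10),(82,.03,10),(130,.03,20)):
    p,q=tray_tcp([X,Y,z],0,th); env.move_l(p,q,rate=r)
    for _ in range(2):
        s=env.read_state();y=hub_y();print(z,y,s['force'].round(2),s['wrist_torque'].round(3),s['time_s']);env.hold(.2)
    if abs(y[0]+48)>12: print('moving!');break
E
```

```text
w3 (np.float64(-49.36929991258887), [np.float64(-49.36929991258887), None])
72 (np.float64(-49.36933076106526), [np.float64(-49.36933076106526), None]) [-0.01  0.31 -7.51] [ 0.252 -0.027 -0.002] 12.625
72 (np.float64(-49.36931061769081), [np.float64(-49.36931061769081), None]) [ 0.16 -0.3  -7.95] [ 0.26  -0.02  -0.054] 12.875
82 (np.float64(-49.36933091181843), [np.float64(-49.36933091181843), None]) [-0.71  0.47 -7.68] [ 0.326 -0.012  0.004] 14.275
82 (np.float64(-49.3693106113669), [np.float64(-49.3693106113669), None]) [ 0.47 -0.05 -6.58] [0.294 0.009 0.035] 14.525
130 (np.float64(-49.36932267112702), [np.float64(-49.36932267112702), None]) [-0.65 -0.01 -7.42] [0.28  0.003 0.002] 17.325
130 (np.float64(-49.36930201110548), [np.float64(-49.36930201110548), None]) [ 0.1   0.65 -7.58] [ 0.319  0.046 -0.066] 17.575
```

```bash
cat >> h.py <<'E'
def roll(pos,yaw,th,y_stop=38.,v_ref=30.,tmax=12.):
    """roll the hub towards +y at about v_ref on a still tray, stop it past y_stop; returns tilt, hub y, v"""
    t0=tp=env.read_state()['time_s']; yp=hub_y()[0]; v=0; quiet=0; stop=False; log=[]
    while env.read_state()['time_s']-t0<tmax and quiet<3:
        t=env.read_state()['time_s']; y=hub_y()[0]
        if np.isnan(y): y=yp+v*(t-tp)
        v=(y-yp)/max(t-tp,.05) if t>tp else 0; yp,tp=y,t
        ya=y+v*.25; stop|=ya>y_stop
        if stop: w=-ya/RAD-1.5*v/7161*(abs(v)>6); quiet=quiet+1 if abs(v)<3 else 0
        else: w=-ya/RAD+.011+1.5*(v_ref-v)/7161
        th+=np.clip(w-th,-.009,.009); env.move_l(*tray_tcp(pos,yaw,th)); log.append((round(t-t0,2),round(y,1),round(v),round(th,4)))
    print(*log,sep='\n'); return th,y,v
E
python3 - <<'E'
from h import *
M=[537,0,130]
p,q=tray_tcp(M,-.105,.031); env.move_l(p,q,rate=35)
s=env.read_state();y=hub_y();print(y,s['time_s'],s['tool_pos']-p)
if abs(y[0]+49)<10: print(roll(M,-.105,.031))
s=env.read_state();print(s['time_s'],hub_y(save='pics/w4.png'),s['wrist_torque'])
E
```

```text
(np.float64(-49.35686231511256), [np.float64(-49.35686231511256), None]) 23.8667 [-0.00289842 -0.0284179  -0.00790736]
(0.05, np.float64(-49.4), 0, np.float64(0.04))
(0.35, np.float64(-47.7), 5, np.float64(0.0471))
(0.65, np.float64(-43.7), 13, np.float64(0.0414))
(0.95, np.float64(-35.0), 29, np.float64(0.0324))
(1.25, np.float64(-24.9), 34, np.float64(0.0234))
(1.55, np.float64(-13.0), 40, np.float64(0.0144))
(1.85, np.float64(-0.6), 41, np.float64(0.0054))
(2.15, np.float64(12.1), 43, np.float64(-0.0036))
(2.45, np.float64(24.4), 41, np.float64(-0.0126))
(2.75, np.float64(35.3), 36, np.float64(-0.0216))
(3.05, np.float64(46.5), 37, np.float64(-0.0306))
(3.35, np.float64(53.8), 24, np.float64(-0.0396))
(3.65, np.float64(59.6), 19, np.float64(-0.047))
(3.95, np.float64(59.6), 0, np.float64(-0.0397))
(4.25, np.float64(59.6), 0, np.float64(-0.0397))
(4.55, np.float64(59.6), 0, np.float64(-0.0397))
(np.float64(-0.03974834474920537), np.float64(59.622477633379084), np.float64(0.00015796171588533487))
28.7667 (np.float64(59.62248028168584), [None, np.float64(59.62248028168584)]) [-0.29282162  0.01602237 -0.01415952]
```

View pics/w4.png

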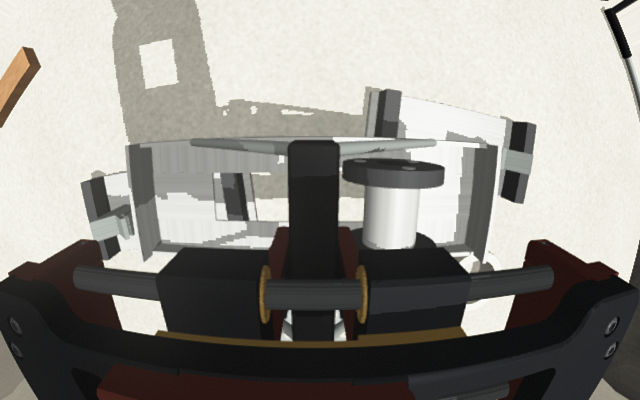

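The hub is at rest past the handle, with the flange's right edge at (445,175), giving y≈57–59. That is about 12 mm too far, so I'll ease it back gently and then carry on.

```bash
python3 - <<'E'
s=open('h.py').read()
s=s.replace("tmax=12.)","tmax=12.,sg=1,lim=.015)").replace("stop|=ya>y_stop","stop|=sg*(ya-y_stop)>0").replace("+.011+1.5*(v_ref-v)","+sg*.011+1.5*(v_ref-v)").replace("-.009,.009","-lim,lim")
open('h.py','w').write(s)
E
python3 - <<'E'
from h import *
M=[537,0,130]
print(roll(M,-.105,-.0397,y_stop=50.5,v_ref=-13,sg=-1,tmax=6))
s=env.read_state();print(s['time_s'],hub_y())
E
```

```text
(0.05, np.float64(59.6), 0, np.float64(-0.0535))
(0.35, np.float64(58.8), -3, np.float64(-0.0519))
(0.65, np.float64(55.5), -11, np.float64(-0.0465))
(0.95, np.float64(53.0), -8, np.float64(-0.046))
(1.25, np.float64(53.0), 0, np.float64(-0.0491))
(1.55, np.float64(53.0), 0, np.float64(-0.0491))
(1.85, np.float64(53.0), 0, np.float64(-0.0491))
(2.15, np.float64(53.0), 0, np.float64(-0.0491))
(2.45, np.float64(53.0), 0, np.float64(-0.0491))
(2.75, np.float64(53.0), 0, np.float64(-0.0491))
(3.05, np.float64(53.0), 0, np.float64(-0.0491))
(3.35, np.float64(53.0), 0, np.float64(-0.0491))
(3.65, np.float64(53.0), 0, np.float64(-0.0491))
(3.95, np.float64(53.0), 0, np.float64(-0.0491))
(4.25, np.float64(53.0), 0, np.float64(-0.0491))
(4.55, np.float64(53.0), 0, np.float64(-0.0491))
(4.85, np.float64(53.0), 0, np.float64(-0.0491))
(5.15, np.float64(53.0), 0, np.float64(-0.0491))
(5.45, np.float64(53.0), 0, np.float64(-0.0491))
(5.75, np.float64(53.0), 0, np.float64(-0.0491))
(np.float64(-0.04905889043478624), np.float64(53.00371053546185), np.float64(1.1405584624905518e-07))
34.8667 (np.float64(53.003710526156496), [None, np.float64(53.003710526156496)])
```

Run:
```python
from h import *
th=-.034; env.move_l(*tray_tcp([537,0,130],-.105,th))
p,q=tray_tcp([518.8,205.7,126],-.209,th); env.move_l(p,q,rate=37)
s=env.read_state();print(hub_y(),s['time_s'],s['tool_pos']-p)
im=viewer.camera('top');env.hold(.3);print(hub_y())
a=cv2.resize(im[180:340,110:330],None,fx=3.6,fy=3.6,interpolation=cv2.INTER_CUBIC)
cv2.imwrite('pics/t5.png',np.clip(a*1.8,0,255).astype('uint8'))
# where the tray's end-wall outer corners and the base corners should appear in the top picture
pr=viewer.camera_params('top');P=np.linalg.inv(pr['pose'])
def px(w): c=P[:3,:3]@w+P[:3,3]; return (pr['cx']+pr['fx']*c[0]/-c[2],pr['cy']-pr['fy']*c[1]/-c[2])
Rt=R.from_euler('z',-.209)*R.from_euler('x',-th)
for y in(164,-164):
  for x in(55,-55):
    u=np.array(px(Rt.apply([x,y,46])+[518.8,205.7,126]));print('wall',x,y,((u-[110,180])*3.6+1.3).round())
```

```text
(np.float64(53.02017874527518), [None, np.float64(53.02017874527518)]) 40.9 [-0.00171024 -0.02257689 -0.01095627]
(np.float64(53.02017319847428), [None, np.float64(53.02017319847428)])
wall 55 164 [ 68. 116.]
wall -55 164 [  2. 332.]
wall 55 -164 [703. 257.]
wall -55 -164 [653. 478.]
```

View pics/t5.png

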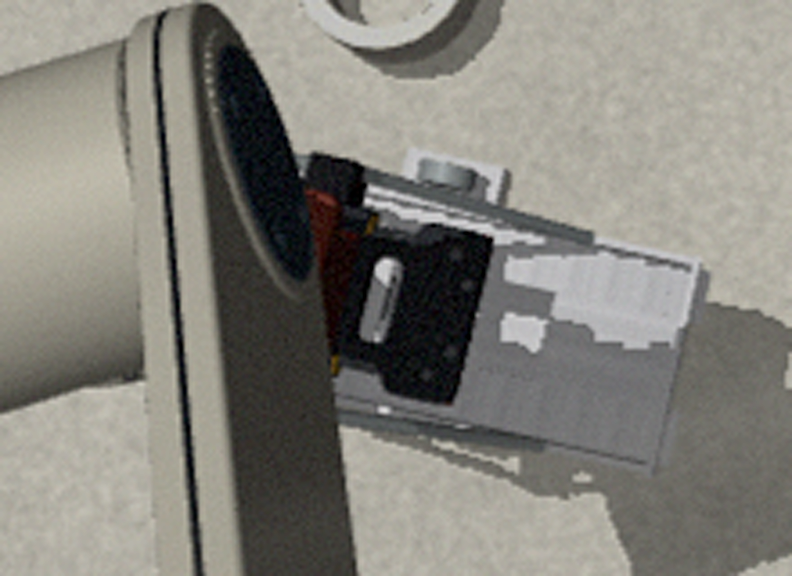

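The top view shows the tray over the stand. Its right corners at (704,262) and (655,470) agree with the predicted (703,257) and (653,478). I'll hold, then lower.

Run:
```python
from h import *
th=-.034;X,Y,w=518.8,205.7,-.209
env.hold(1.7);print(hub_y());env.hold(1.7);s=env.read_state();print(hub_y(),s['time_s'])
def go(z,th,r,f=None):
    p,q=tray_tcp([X,Y,z],w,th);st=env.move_l(p,q,rate=r,f_stop=f)
    s=env.read_state();print(z,st,hub_y()[0],s['force'].round(2),s['wrist_torque'].round(3),(s['tool_pos']-p).round(2),s['time_s']);return st
if not go(85,th,20,12):
  if not go(57,th,12,14):
    if not go(55,0,4,14):
      go(49.8,0,5,7)
```

```text
(np.float64(53.02017313944189), [None, np.float64(53.02017313944189)])
(np.float64(53.020173105909045), [None, np.float64(53.020173105909045)]) 44.8
85 False 53.02016370457011 [-0.3  -0.43 -6.96] [-0.271  0.069 -0.036] [0.04 0.02 0.11] 47.05
57 False 45.70376506711879 [ 0.85 -0.06 -7.46] [-0.234  0.034 -0.046] [0.03 0.01 0.06] 49.5833
55 False 44.89751807160289 [-0.01 -0.24 -3.74] [-0.026 -0.025  0.046] [ 0.01 -0.02  0.01] 51.5583
49.8 False 46.509038876839355 [-1.97 -1.03  0.63] [-0.106  0.317  0.036] [-0.02 -0.01  0.21] 52.8
```

Run:
```python
from h import *
set_gripper(60); s=env.read_state();print(s['time_s'],s['force'].round(2),s['width'])
p,q=tray_tcp([518.8,205.7,50],-.209,0)
env.move_l(p+[0,0,130],q,rate=70)
env.reach([300,400,430],q) if env.ik([300,400,430],q) is not None else env.move_l(p+[0,0,160],q)
env.hold(.2);print(env.read_state()['time_s'])
cv2.imwrite('pics/top9.png',viewer.camera('top'))
im=cv2.imread('pics/top9.png');sc=viewer.camera('scene')[110:230,290:470]
a=np.vstack([cv2.resize(im[110:310,130:450],(640,400)),])
b=cv2.resize(sc,(300,200)); a[:200,340:640]=b
cv2.imwrite('pics/f.png',np.clip(a*1.7,0,255).astype('uint8'))
```

```text
53.6083 [ 0.24  0.47 -0.21] 59.97743827935664
56.9583
```

View pics/f.png

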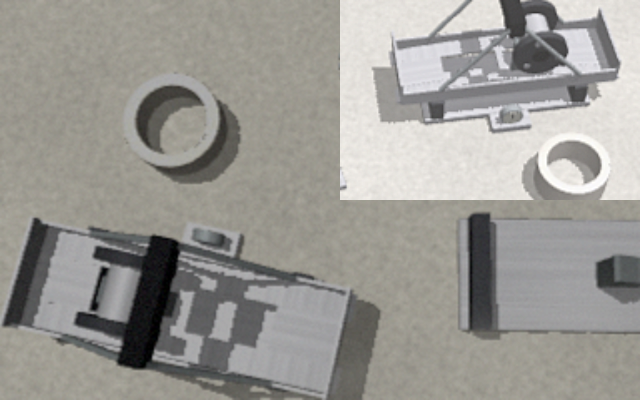

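The picture shows the tray level on both rails, aligned with the stand, the hub over the V-block at (118,290), the dial untouched and the arm clear.

```bash
python3 -c "
from station import workorder;print(workorder.sign_off())"
```

```text
the job is handed in; nothing more can be done
None
```

The job is handed in at about 57 s: the tray lies on both rails of the gauge stand, the hub sits in the V-block after rolling across at 43 mm/s or less and a steady hover of almost 4 s, and the gripper is clear; the hub first overshot to about y = 57–60 mm, short of the end wall at 120, and was eased back.

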